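# Clear the tag off the parts tote and gather the bushes in its corner

## Robot

A 6-joint arm with a two-finger parallel gripper is mounted at the origin on the work surface. World frame = base frame: x ahead of the robot, y to its left, z up, the work surface at z = 0. Lengths are in m, angles in degrees, forces in N, time in s.
With the tool pointing down it reaches from about 0.375 to 0.975 m from the base axis. Payload 3.8 kg.
Tool frame: the origin (TCP) lies at the very end of the fingers, on their centre line; the grasp point (between the pads) lies 19 mm behind it; z points along the fingers, y is the line along which they close (so a half turn about z gives the same grasp; the last joint's range is limited). The gripper opens to 85 mm and grips with 20 to 120 N. Pads are 22 mm wide; open, the fingers measure 114 mm over their backs; the gripper's body (76 mm by 85 mm) begins 54 mm behind the grasp point. The pads swing forward as they close: fully open they stand 13 mm farther back than shut.
Start: joints at [-66.343, 15.12, 91.902, -0, 72.978, -2.114], TCP at [0.293, -0.608, 0.231] pointing down, gripper open.
Joint ranges: [-150.88, 150.88], [-54.13, 125.18], [17.81, 147.31], [-75.09, 255.09], [0, 152.58], [-146.25, 146.25]. Speed limits (degrees/s): [147.25, 147.25, 180, 180, 180, 180].

## Interface

Orientations are given as a 3x3 rotation matrix whose columns are the frame's x, y, z axes.
In Python, from plant import read_state, capture, finish_job gives the robot as it stands.
- The arm moves only by the tool jog_arm, never from a script. Its argument "deltas" is a list of rows, each a list of 3 entries, a list of its own where there are three numbers: the turn, a rotation vector about the tool's x, y, z in degrees, then the shift along the tool's x, y, z in m, then the opening, from 0 (shut) to 1 (fully open). In form: [[[ax, ay, az], [dx, dy, dz], claw], ...]. A call has 1 to 12 rows; each row shifts and turns the commanded pose from where the row before left it, along the tool's axes as they then stand; what a row does not reach is not made up. A row lasts 1/8 s, in which the tool goes at most 62.5 mm and 10.7 degrees, less where a joint would pass 70% of its speed; a pose out of reach is approached as far as the arm can. A call with a gripper value outside its range is refused whole. The fingers move at their own pace and stop on an object; "newtons" is the grip in N (left out, the last holds). Time passes only in rows, so rows that do not move let the fingers close. It gives the time, the measured TCP pose, the force, the opening and the grip force at its end, in the units of the state.
- read_state(): the state, without advancing time (a new reading comes with each control period).
- capture(name): name is "scene" or "top" or "wrist"; returns a dict with "img" (400x640x3 uint8, red, green, blue), "fov_y" (degrees; the focal length in pixels is half the picture's height over the tangent of half this angle, whatever the lens; pixels are square), "cx", "cy" (the principal point, pixels), "k1" (the pictures are not rectified: a ray, as slopes to the right and down, at radius r is drawn at 1 + k1 r^2 times it, then the intrinsics apply), "world_from_camera" (4x4, takes a point from camera to world coordinates); the wrist camera has in their place "mount" (4x4, takes a point from camera to tool coordinates, whose origin is the TCP and whose axes are the flange's). Camera axes: x right, y down, z forward; pixel columns grow to the right and rows downward; lengths in m; the calibration is good to about 2 mm. A picture is of the moment at which its call begins: read the wrist's pose just before it. There is no depth.
- finish_job(): hands the job in; it is judged then, once.
The state is a dict: "time_s": time; "q": joint angles; "joint_velocities": joint speeds; "joint_torque": joint torques, N m; "tcp_pos": TCP position; "tcp_rot": TCP orientation; "ft_force": force on the tool from outside, world axes, zero at the start; "torque": the same for the moment, N m; "opening": finger opening in m; "grip_force": force on a finger pad.
Only numpy, scipy, OpenCV 4.12 (cv2) and the standard library are available. Lean on these libraries where they do the work, as an engineer would, in place of code of your own. Each camera call takes 0.05 s, during which the arm holds its last target. There are 200 camera calls.

## Task

Take the red hanger off the handle of the blue parts tote, hook it over the steel job rail at the green band and, without unhooking it, slide it along the rail to the yellow mark and let go of it there. Then pick the tote up by its black handle and tip it, well tilted with its yellow corner the lowest, until all three loose brass bushes have slid into that corner; finish while holding it still, tilted like that and clear of the bench and everything on it. Spill nothing and leave the other things on the bench where they are.

Things in the scene. Friction and masses are not known exactly. Their poses are not given: they have to be found in the camera images.
- hanger_grip (a point): Red hanger (tag carrier, 80 g): an upside-down U with a grip fin on top. The point is the middle of the fin: 10 mm thick along its own x, 36 mm long along its y, 44 mm tall (from 24 mm below the point to 20 mm above it). Own z is up. The fin stands on a steel crown 26 mm wide in x and 6 mm thick. It starts hanging astride the middle of the tote's handle, its y along the handle.
- hanger_seat (a point): Underside of the hanger's crown, the point where it bears on a bar: 30 mm straight below hanger_grip. Below it hang two legs, 50 mm long, 3 mm thick, 36 mm wide along y, with a slot 20 mm wide (in x) between them, open at the bottom. To hook it on, hold it with its y along the bar and lower it 55 mm or more from above until the crown rests on the bar. Same axes as hanger_grip.
- hanger: The same hanger; its origin is the hanger_seat point.
- rail: Fixed job rail: a round steel bar, 14 mm in diameter, 340 mm long, along its own y, its top 177 mm above the bench, between two grey posts (20 x 12 mm, 185 mm tall, at y = -170 and +170 mm) with feet 100 mm long in x. Origin on the bench below the middle of the bar. z up. Clear all round between the posts, except a flat strip on the bench 12 mm high and the thin green and yellow uprights (up to 87 mm above the bench, well below the hanger) below the band and the mark.
- rail_load (a point): Top of the rail's bar at the green band (12 mm wide), 110 mm along -y from the bar's middle: where the hanger is hooked on. Axes as the rail's: y along the bar towards the mark.
- mark_pt (a point): Top of the rail's bar at the yellow band (12 mm wide), the mark: 130 to 220 mm along +y from the green band. It cannot be felt and does not obstruct.
- tote: Blue open tote of sheet metal, outside 140 mm (own x) by 190 mm (own y), walls 50 mm high and 4 mm thick, 0.2 to 0.34 kg plus the bushes. Origin at the middle of its underside, z up. The corner at +x, +y is painted yellow. Two uprights, 30 mm wide in x, stand at the middles of the end walls (y = -93 and +93 mm) and carry the handle.
- tote_handle (a point): Middle of the tote's black handle bar, 105 mm above the tote's underside: bar 14 mm thick (tote x), 22 mm tall, running the whole length along the tote's y. Pinch it from above across x with a firm grip (45 to 55 N). Same axes as the tote.
- tote_corner (a point): The inside yellow corner of the tote, on the floor of the tote: 66 mm, 91 mm and 4 mm from the tote's origin along its x, y, z. Same axes as the tote.
- bush1_mid (a point): Centre of a brass spacer bush, a ring 20 mm in diameter and 12 mm tall, 20 g, loose in the tote, standing flat on its floor. Oiled: it begins to slide when the floor is tilted by about 12 to 16 degrees, and slides well into a corner when the tote is tilted 35 degrees along its diagonal.
- bush2_mid (a point): Centre of the second, identical bush.
- bush3_mid (a point): Centre of the third, identical bush.
- bottle: Black bottle with yellow cap, 66 mm in diameter, 170 mm tall; bystander. Origin under its centre.
- wrench: Steel wrench 190 mm long lying flat; bystander. Origin under its middle.
- socket: Upright steel socket, 34 mm in diameter, 60 mm tall; bystander. Origin under its centre.
- magnet: Red triangular welding magnet, about 100 mm sides, 30 mm high; bystander. Origin at its underside.
- stub: Upright steel pipe stub, 54 mm in diameter, 90 mm tall; bystander. Origin under its centre.
Not all that is in view belongs to the job. Leave any orange or purple look-alike of the tote alone.

How it is judged:
By the outcome, as a careful person would: the job done as asked, in the order asked, and still so for the second after the job is handed in, while the arm keeps its last pose, push and grip.
It also fails if it takes over 59 s, if anything falls off the work surface, if the arm or the gripper's body presses on something with over 40 N, if the wrist force passes 120 N, or if a joint passes its speed limit or range.

## Working session

There is one attempt and no reset: what is moved stays moved. The work goes in short steps, Python scripts to look and compute and a tool call to move; the robot and the scene stay as the last step left them, time stands still between calls to the robot, and variables do not carry over. Pictures are saved under pics/ and viewed, at most 10 in all, crops included, and the job is handed in when it is done.

Besides the shell and the picture viewer there is one more tool, called after "Request:" by a JSON object that holds its "fn" and its "kwargs". jog_arm: Moves the arm, as the interface text tells. Its arguments: {"type":"object","properties":{"deltas":{"type":"array","items":{"type":"array"}},"newtons":{"type":"number"}},"required":["deltas"]}

```bash
mkdir -p pics; ls; python3 - <<'E'
from plant import *
import cv2,pickle
s=read_state();print({k:s[k] for k in('time_s','tcp_pos','tcp_rot','ft_force','opening')})
d={}
for n in('scene','top'):
    c=capture(n);d[n]=c;cv2.imwrite(f'pics/{n}.png',c['img'][:,:,::-1]);print(n,c['fov_y'],c['k1'],c['world_from_camera'])
pickle.dump(d,open('cams.pkl','wb'))
E
```

```text
pics
{'time_s': 0.0, 'tcp_pos': array([ 0.29320768, -0.6071898 ,  0.22995369]), 'tcp_rot': array([[ 9.00536377e-01,  4.34779765e-01, -8.88922001e-04],
       [ 4.34780665e-01, -9.00534067e-01,  2.04160558e-03],
       [ 8.71442523e-05, -2.22502619e-03, -9.99997521e-01]]), 'ft_force': array([-0.26723212, -0.09418272,  0.88195524]), 'opening': 0.08580811619025216}
scene 50.08160342837809 -0.11060992548933532 [[ 0.86238163  0.29248613 -0.41321881  0.9759753 ]
 [ 0.50625301 -0.50211429  0.70113417 -0.94529074]
 [-0.00241105 -0.8138385  -0.58108613  0.8526528 ]
 [ 0.          0.          0.          1.        ]]
top 46.04908536026275 -0.12291031874006006 [[-0.02978001 -0.99251571  0.11843024  0.30894106]
 [-0.99949684  0.03086277  0.00731873 -0.07941589]
 [-0.01091904 -0.1181527  -0.9929354   1.53114778]
 [ 0.          0.          0.          1.        ]]
```

View pics/scene.png

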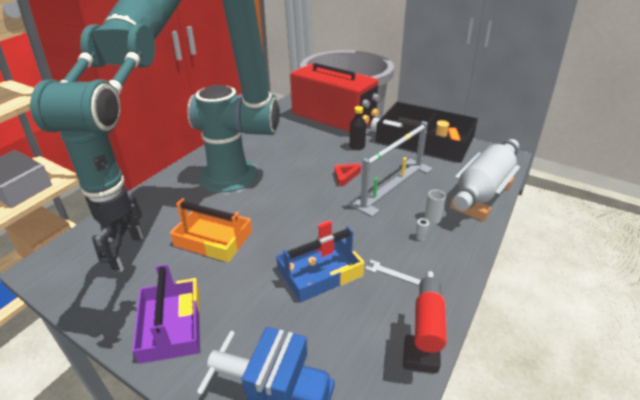

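View pics/top.png

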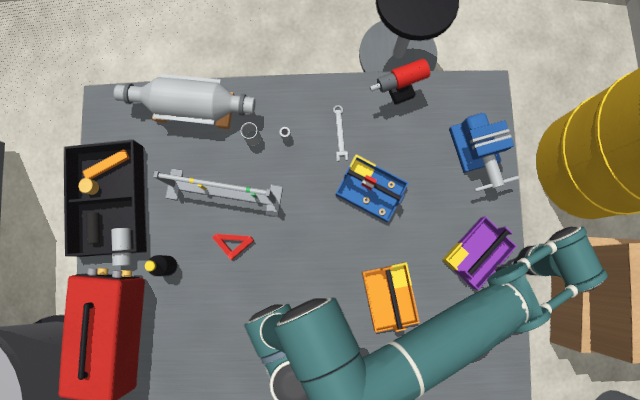

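The look-alikes are the purple tote at top (480,252) and the orange one at top (390,297). The target is the blue tote at top (371,188), scene (320,262), with the red hanger at scene (326,238). The rail runs from about top (172,185) to (272,197), with its yellow mark near (200,181) and green band near (250,190). Next I'll check the choice in one close crop.

```bash
cat > h.py <<'E'
import numpy as np,cv2,pickle
from scipy.optimize import least_squares
def K(c):
    f=200/np.tan(np.radians(c['fov_y']/2)); return f,c['cx'],c['cy'],c['k1']
def ray(c,u,v):
    f,cx,cy,k=K(c); d=np.array([(u-cx)/f,(v-cy)/f]); p=d.copy()
    for _ in range(20): p=d/(1+k*p@p)
    return np.array([p[0],p[1],1.])
def at_z(c,T,u,v,z):
    d=T[:3,:3]@ray(c,u,v); return T[:3,3]+d*(z-T[2,3])/d[2]
def proj(c,T,P):
    q=(np.atleast_2d(P)-T[:3,3])@T[:3,:3]; f,cx,cy,k=K(c)
    p=q[:,:2]/q[:,2:]; p=p*(1+k*(p**2).sum(1,keepdims=True)); return p*f+[cx,cy]
E
python3 - <<'E'
import pickle,cv2,numpy as np
d=pickle.load(open('cams.pkl','rb'))
t=d['top']['img'];s=d['scene']['img']
def crop(i,x,y,w,h,k): return cv2.resize(i[y:y+h,x:x+w],None,fx=k,fy=k,interpolation=cv2.INTER_CUBIC)
a=np.hstack([crop(t,330,148,80,80,5),crop(s,270,215,100,100,4)])
b=crop(t,150,165,160,40,5)
cv2.imwrite('pics/c1.png',np.vstack([a,b])[:,:,::-1])
E
```

```text
(no output)
```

View pics/c1.png

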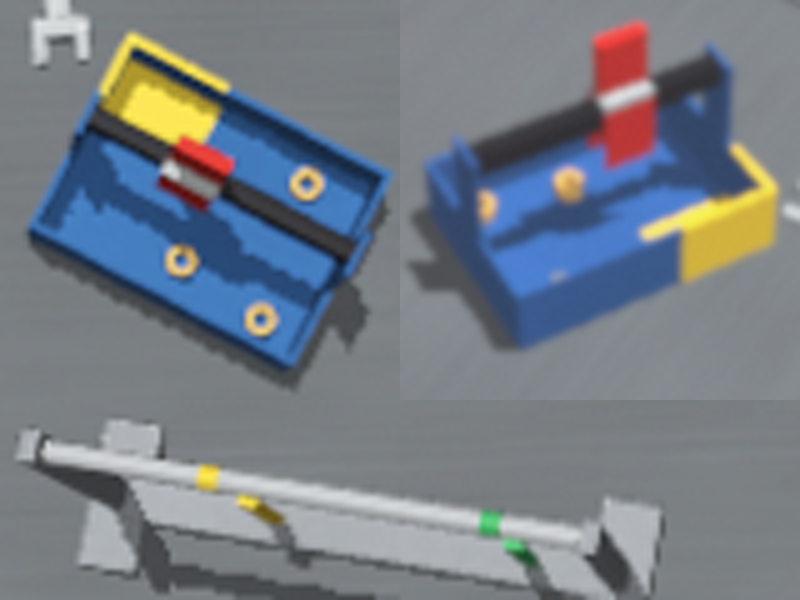

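The blue tote is confirmed. Its yellow corner is at crop (130,35), and the hanger sits mid-handle at about (197,172). On the rail, the yellow band is at (207,476) and the green one at (490,523).

```bash
python3 - <<'E'
from h import *
d=pickle.load(open('cams.pkl','rb'));c=d['top'];T=c['world_from_camera']
def P(u,v,x0,y0,z): return at_z(c,T,x0+(u+.5)/5-.5,y0+(v+.5)/5-.5,z)
cor=np.array([P(*p,330,148,.05) for p in[(130,35),(388,175),(290,368),(32,230)]])
print(cor.round(4),np.linalg.norm(np.roll(cor,-1,0)-cor,axis=1),'ctr',cor.mean(0))
h=[P(95,120,330,148,.116),P(350,250,330,148,.116)];print('handle',h)
# fit the tote pose
m=np.array([[70,95],[70,-95],[-70,-95],[-70,95]])/1000
def R(a):return np.array([[np.cos(a),-np.sin(a)],[np.sin(a),np.cos(a)]])
f=least_squares(lambda p:(m@R(p[2]).T+p[:2]-cor[:,:2]).ravel(),[*cor.mean(0)[:2],-1]).x
print('tote',f[:2],np.degrees(f[2]),'yaxis',R(f[2])[:,1])
y=P(207,76,150,165,.177);g=P(490,123,150,165,.177);a=P(42,51,150,165,.177);b=P(585,136,150,165,.177)
for p in(a,y,g,b):print(p.round(4))
u=(a-b)/np.linalg.norm(a-b);print('raildir',u,np.degrees(np.arctan2(u[1],u[0])),'g-y',np.linalg.norm(g-y),np.linalg.norm(a-b))
E
```

```text
[[ 0.6486 -0.2002  0.05  ]
 [ 0.5524 -0.3617  0.05  ]
 [ 0.4307 -0.2927  0.05  ]
 [ 0.5238 -0.1326  0.05  ]] [0.18797271 0.13983237 0.18522112 0.14184545] ctr [ 0.53888238 -0.24679997  0.05      ]
handle [array([ 0.5809854, -0.1711669,  0.116    ]), array([ 0.49604775, -0.32330245,  0.116     ])]
tote [ 0.53888238 -0.24679997] -29.942464732355752 yaxis [0.4991301  0.86652706]
[0.5791 0.3985 0.177 ]
[0.5603 0.2978 0.177 ]
[0.5266 0.1295 0.177 ]
[0.5171 0.0739 0.177 ]
raildir [0.18748656 0.98226717 0.        ] 79.19386099003165 g-y 0.17167506457586082 0.3304618353330072
```

Request:
{"fn": "jog_arm", "kwargs": {"deltas": [[[0,0,0],[0.047,-0.027,-0.004],1],[[0,0,0],[0.047,-0.027,-0.004],1],[[0,0,0],[0.047,-0.027,-0.004],1],[[0,0,0],[0.047,-0.027,-0.004],1],[[0,0,0],[0.047,-0.027,-0.004],1],[[0,0,0],[0.047,-0.027,-0.004],1],[[0,0,0],[0.047,-0.027,-0.004],1],[[0,0,0],[0.047,-0.027,-0.004],1],[[0,0,-8.5],[0,0,0],1],[[0,0,-8.5],[0,0,0],1],[[0,0,-8.5],[0,0,0],1],[[0,0,-8.5],[0,0,0],1]]}}

```text
time_s: 1.6
tcp_pos: [0.5378, -0.2495, 0.2626]
tcp_rot: [[0.499, 0.867, -0.001], [0.867, -0.499, 0.001], [-0.0, -0.001, -1.0]]
ft_force: [-0.0, 0.6, -0.4]
opening: 0.0853
grip_force: 0.0
```

```bash
cat >> h.py <<'E'
def wrist(name):
    from plant import read_state,capture
    s=read_state(); c=capture('wrist'); A=np.eye(4);A[:3,:3]=s['tcp_rot'];A[:3,3]=s['tcp_pos']
    c['T']=A@c['mount']; c['s']=s
    pickle.dump(c,open(name+'.pkl','wb')); cv2.imwrite(f'pics/{name}.png',c['img'][:,:,::-1])
    print(s['time_s'],s['tcp_pos'].round(4),'\n',s['tcp_rot'].round(4),s['q'].round(1)); return c
E
python3 -c "
from h import *
c=wrist('w1');print(c['fov_y'],c['cx'],c['cy'],c['k1'],c['mount'])"
```

```text
1.6 [ 0.5378 -0.2495  0.2626] 
 [[ 4.990e-01  8.666e-01 -1.200e-03]
 [ 8.666e-01 -4.990e-01  5.000e-04]
 [-1.000e-04 -1.300e-03 -1.000e+00]] [-27.3   5.3 100.1  -0.   74.7   2.6]
61.99850974472049 320.90842107984696 199.75310035519624 -0.04863070598738015 [[-7.55380022e-04 -9.54725528e-01 -2.97487134e-01  7.56182498e-02]
 [ 9.99999688e-01 -7.89502243e-04 -5.45180149e-06  4.59622347e-04]
 [-2.29661785e-04 -2.97487045e-01  9.54725827e-01 -1.42091775e-01]
 [ 0.00000000e+00  0.00000000e+00  0.00000000e+00  1.00000000e+00]]
```

View pics/w1.png

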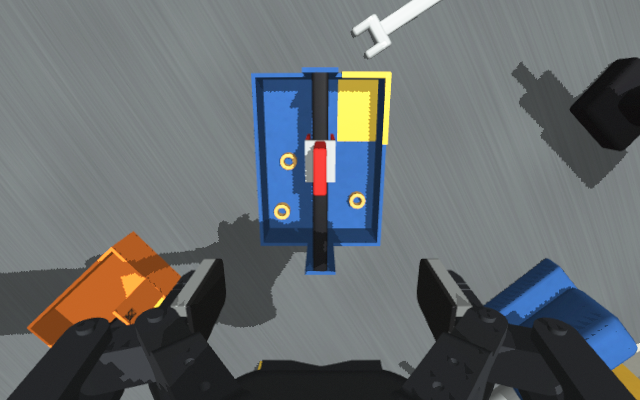

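The wrist view shows the tote upright and aligned. The crown spans (305–335, 141–182), the fin runs down to (319.5,195), and the bushes are at (288,161), (282,212) and (357,201).

```bash
python3 - <<'E'
from h import *
c=pickle.load(open('w1.pkl','rb'));T=c['T'];s=c['s']
def tl(p): return (s['tcp_rot'].T@(p-s['tcp_pos'])).round(4)
for n,u,v,z in[('crown A',320,141,.122),('crown B',320,182,.122),('fin -x end',319.5,195,.166),('handle hi',320,75,.116),('handle lo',320,270,.116)]:
    p=at_z(c,T,u,v,z);print(n,p.round(4),'tool',tl(p))
r=np.array([at_z(c,T,*p,.05)for p in[(391,72),(380,245),(261,245),(252,73)]]);print(r.round(4),r.mean(0),[tl(x) for x in r])
b=np.array([at_z(c,T,*p,.016)for p in[(288,161),(282,212),(357,201)]]);print(b.round(4))
E
```

```text
crown A [ 0.5572 -0.2151  0.122 ] tool [ 0.0395 -0.0003  0.1406]
crown B [ 0.5393 -0.246   0.122 ] tool [ 0.0038 -0.0003  0.1406]
fin -x end [ 0.5397 -0.2449  0.166 ] tool [ 0.005  -0.0006  0.0966]
handle hi [ 0.5837 -0.1691  0.116 ] tool [ 0.0926 -0.0002  0.1465]
handle lo [ 0.4943 -0.3238  0.116 ] tool [-0.086  -0.0005  0.1466]
[[ 0.6488 -0.1986  0.05  ]
 [ 0.5527 -0.3623  0.05  ]
 [ 0.4322 -0.2929  0.05  ]
 [ 0.5273 -0.1296  0.05  ]] [ 0.54025446 -0.24584343  0.05      ] [array([0.0996, 0.071 , 0.2125]), array([-0.0903,  0.0694,  0.2125]), array([-0.0902, -0.0696,  0.2127]), array([ 0.0987, -0.0688,  0.2126])]
[[ 0.5055 -0.2281  0.016 ]
 [ 0.4656 -0.2788  0.016 ]
 [ 0.5528 -0.3125  0.016 ]]
```

Request:
{"fn": "jog_arm", "kwargs": {"deltas": [[[0,0,0],[0.0107,0,0.03],0.5],[[0,0,0],[0.0108,0,0.03],0.5],[[0,0,0],[0,0,0.03],0.5],[[0,0,0],[0,0,0.03],0.5],[[0,0,0],[0,0,0.0115],0.5],[[0,0,0],[0,0,0],0],[[0,0,0],[0,0,0],0],[[0,0,0],[0,0,0],0],[[0,0,0],[0,0,0],0]], "newtons": 40}}

```text
time_s: 2.78
tcp_pos: [0.5495, -0.2316, 0.1327]
tcp_rot: [[0.504, 0.864, 0.001], [0.864, -0.504, -0.001], [0.0, 0.001, -1.0]]
ft_force: [-0.2, 1.3, -0.5]
opening: 0.0095
grip_force: 42.1
```

Request:
{"fn": "jog_arm", "kwargs": {"deltas": [[[0,0,0],[0,0,-0.032],0],[[0,0,0],[0,0,-0.045],0],[[0,0,0],[0,0,-0.045],0],[[0,0,0],[0,0,-0.046],0],[[0,0,-2.4],[0.0375,-0.0252,0],0],[[0,0,-2.4],[0.0385,-0.0236,0],0],[[0,0,-2.4],[0.0394,-0.022,0],0],[[0,0,-2.4],[0.0403,-0.0203,0],0],[[0,0,-2.4],[0.0411,-0.0186,0],0],[[0,0,-2.4],[0.0419,-0.0169,0],0],[[0,0,-2.4],[0.0425,-0.0151,0],0],[[0,0,-2.6],[0.0431,-0.0133,0],0]]}}

```text
time_s: 4.28
tcp_pos: [0.5253, 0.1305, 0.3003]
tcp_rot: [[0.187, 0.982, 0.001], [0.982, -0.187, 0.0], [0.0, 0.001, -1.0]]
ft_force: [-1.0, -0.5, -0.5]
opening: 0.0096
grip_force: 42.0
```

Request:
{"fn": "jog_arm", "kwargs": {"deltas": [[[0,0,0],[0,0,0],0]]}}

```text
time_s: 4.4
tcp_pos: [0.5252, 0.1318, 0.3002]
tcp_rot: [[0.184, 0.983, 0.0], [0.983, -0.184, 0.001], [0.001, 0.0, -1.0]]
ft_force: [0.7, -0.7, -1.1]
opening: 0.0094
grip_force: 42.0
```

```bash
python3 -c "
from h import *
c=wrist('w2')"
```

```text
4.4 [0.5252 0.1318 0.3002] 
 [[ 1.837e-01  9.830e-01  5.000e-04]
 [ 9.830e-01 -1.837e-01  9.000e-04]
 [ 1.000e-03  3.000e-04 -1.000e+00]] [ 11.4  -1.5 103.2   0.   78.3  22. ]
```

View pics/w2.png

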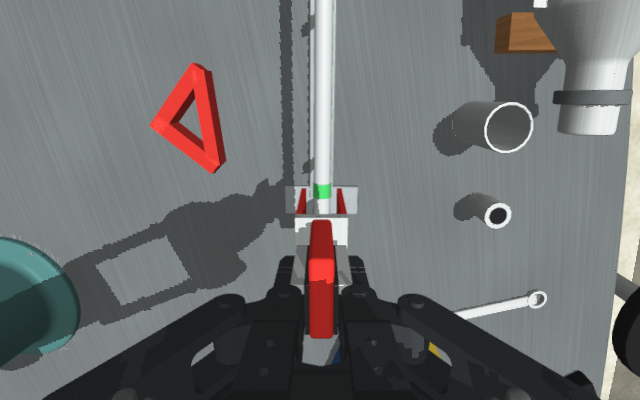

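The bar runs up the picture from (322,190) to (324,0), with the green band at about (322,191). The hanger is held straight at (320,280).

```bash
python3 - <<'E'
from h import *
c=pickle.load(open('w2.pkl','rb'));T=c['T'];s=c['s'];im=c['img'].astype(int)
print(im[100,300:345].sum(1)//3)
pts=[]
for v in range(20,180,20):
    g=im[v,300:345].sum(1)//3; d=np.diff(g); l=300+np.argmax(d[:20])+.5; r=300+20+np.argmin(d[20:])+.5
    p=at_z(c,T,(l+r)/2,v,.17); q=s['tcp_rot'].T@(p-s['tcp_pos']); pts.append(q); print(v,l,r,q.round(4),p.round(4))
p=np.array(pts);print(np.polyfit(p[:,0],p[:,1],1))
hs=im[180:205,314:334]; m=(hs[:,:,1]>hs[:,:,0]+60); vv,uu=np.nonzero(m);print(vv.min()+180,vv.max()+180,uu.mean()+314)
for v in(vv.min()+180-.5,vv.max()+180.5):
    q=at_z(c,T,322,v,.177);print((s['tcp_rot'].T@(q-s['tcp_pos'])).round(4),q.round(4))
E
```

```text
[135 136 134 133 133 130 128 102  72  90 161 196 196 182 147 148 175 194
 209 220 226 232 239 242 243 240 234 229 224 214 194 168 188 201 160 128
 126 129 130 126 130 131 132 132 131]
20 314.5 335.5 [0.1305 0.0034 0.1303] [0.5526 0.2595 0.17  ]
40 309.5 334.5 [0.1166 0.0012 0.1303] [0.5478 0.2463 0.17  ]
60 309.5 334.5 [0.1024 0.0012 0.1303] [0.5452 0.2323 0.17  ]
80 309.5 334.5 [0.0878 0.0012 0.1302] [0.5426 0.218  0.17  ]
100 309.5 333.5 [0.0728 0.0008 0.1302] [0.5394 0.2033 0.17  ]
120 309.5 333.5 [0.0574 0.0008 0.1302] [0.5366 0.1881 0.17  ]
140 309.5 333.5 [0.0415 0.0008 0.1302] [0.5336 0.1725 0.17  ]
160 314.5 332.5 [0.025  0.0025 0.1302] [0.5322 0.156  0.17  ]
[0.00761896 0.00090103]
184 198 322.0779220779221
[0.0068 0.0012 0.1232] [0.5277 0.1383 0.177 ]
[-0.0061  0.0012  0.1231] [0.5253 0.1257 0.177 ]
```

Request:
{"fn": "jog_arm", "kwargs": {"deltas": [[[0,0,0.2],[0,0.0013,0],0],[[0,0,0],[0,0,0.03],0],[[0,0,0],[0,0,0.02],0],[[0,0,0],[0,0,0.02],0],[[0,0,0],[0,0,0.02],0],[[0,0,0],[0,0,0.0105],0],[[0,0,0],[0,0,0.003],0],[[0,0,0],[0,0,0],0]]}}

```text
time_s: 5.45
tcp_pos: [0.5272, 0.1289, 0.1966]
tcp_rot: [[0.191, 0.982, 0.001], [0.982, -0.191, 0.0], [0.0, 0.001, -1.0]]
ft_force: [-0.3, -0.5, -1.1]
opening: 0.0095
grip_force: 42.1
```

Request:
{"fn": "jog_arm", "kwargs": {"deltas": [[[0,0,0],[0,0,0.0015],0],[[0,0,0],[0,0,0.0015],0],[[0,0,0],[0,0,0],0]]}}

```text
time_s: 5.82
tcp_pos: [0.5271, 0.1289, 0.1936]
tcp_rot: [[0.191, 0.982, 0.001], [0.982, -0.191, 0.0], [0.0, 0.001, -1.0]]
ft_force: [0.2, 0.5, -0.1]
opening: 0.0096
grip_force: 42.2
```

```bash
python3 -c "
from h import *
c=wrist('w3')"
```

```text
5.825 [0.5271 0.1289 0.1936] 
 [[ 1.912e-01  9.815e-01  7.000e-04]
 [ 9.815e-01 -1.912e-01  1.000e-04]
 [ 3.000e-04  7.000e-04 -1.000e+00]] [ 11.1   2.3 110.6   0.   67.   22.1]
```

View pics/w3.png

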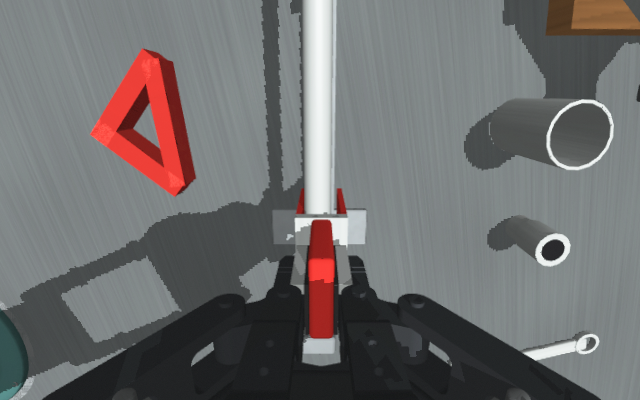

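The bar sits centred between the red legs at (305–335, 205), so the hanger is hooked on. Now slide it.

Request:
{"fn": "jog_arm", "kwargs": {"deltas": [[[0,0,0],[0.006,0,0],0],[[0,0,0],[0.012,0,0],0],[[0,0,0],[0.012,0,0],0],[[0,0,0],[0.012,0,0],0],[[0,0,0],[0.012,0,0],0],[[0,0,0],[0.012,0,0],0],[[0,0,0],[0.012,0,0],0],[[0,0,0],[0.012,0,0],0],[[0,0,0],[0.006,0,0],0],[[0,0,0],[0,0,0],0]]}}

```text
time_s: 7.12
tcp_pos: [0.5456, 0.2242, 0.1936]
tcp_rot: [[0.191, 0.982, 0.001], [0.982, -0.191, 0.002], [0.002, 0.001, -1.0]]
ft_force: [0.7, 1.7, 4.3]
opening: 0.0093
grip_force: 42.8
```

```bash
python3 - <<'E'
from h import *
c=wrist('w4');im=c['img'].astype(int);T=c['T'];s=c['s']
m=(im[:,:,0]>120)&(im[:,:,1]>100)&(im[:,:,2]<100);m[:,:290]=0;m[:,350:]=0;m[240:]=0
n,l,st,ce=cv2.connectedComponentsWithStats(m.astype(np.uint8))
for i in range(1,n):
    if st[i,4]>20:
        print(st[i],ce[i])
        x,y,w,h=st[i,:4]
        for v in(y-.5,y+h-.5): print((s['tcp_rot'].T@(at_z(c,T,ce[i][0],v,.177)-s['tcp_pos'])).round(4))
E
```

```text
7.125 [0.5456 0.2242 0.1936] 
 [[ 1.910e-01  9.816e-01  9.000e-04]
 [ 9.816e-01 -1.910e-01  1.700e-03]
 [ 1.800e-03  5.000e-04 -1.000e+00]] [1.990e+01 7.500e+00 1.051e+02 1.000e-01 6.740e+01 3.090e+01]
[302  81  14  27 350] [308.74        93.45142857]
[ 0.0825 -0.0051  0.0167]
[ 0.0706 -0.0052  0.0167]
[324  81  10  26 257] [328.44747082  93.36575875]
[0.0825 0.0038 0.0167]
[0.071  0.0039 0.0167]
```

Request:
{"fn": "jog_arm", "kwargs": {"deltas": [[[0,0,0],[0.006,0,0],0],[[0,0,0],[0.0125,0,0],0],[[0,0,0],[0.0125,0,0],0],[[0,0,0],[0.0125,0,0],0],[[0,0,0],[0.0125,0,0],0],[[0,0,0],[0.0125,0,0],0],[[0,0,0],[0.006,0,0],0],[[0,0,0],[0.002,0,0],0],[[0,0,0],[0,0,0],0]]}}

```text
time_s: 8.3
tcp_pos: [0.5599, 0.2976, 0.1936]
tcp_rot: [[0.192, 0.981, 0.0], [0.981, -0.192, -0.001], [-0.001, 0.0, -1.0]]
ft_force: [-1.1, -2.4, 5.1]
opening: 0.0097
grip_force: 43.0
```

```bash
python3 - <<'E'
from h import *
c=wrist('w5');s=c['s'];print(s['ft_force'])
for x in(.018,-.018):
    P=s['tcp_rot']@np.array([[x,-.013,.0107],[x,.013,.0107]]).T
    print(proj(c,c['T'],P.T+s['tcp_pos']))
im=cv2.resize(c['img'][180:380,220:420],None,fx=3,fy=3);cv2.imwrite('pics/c5.png',im[:,:,::-1])
E
```

```text
8.3 [0.5599 0.2976 0.1936] 
 [[ 1.915e-01  9.815e-01  0.000e+00]
 [ 9.815e-01 -1.915e-01 -8.000e-04]
 [-8.000e-04  2.000e-04 -1.000e+00]] [25.8 12.2 99.5 -0.  68.3 36.8]
[-1.10883655 -2.38443542  5.06097313]
[[293.65347512 218.99167513]
 [346.73303408 218.95892371]]
[[295.45977688 283.40034835]
 [345.12222584 283.375718  ]]
```

View pics/c5.png

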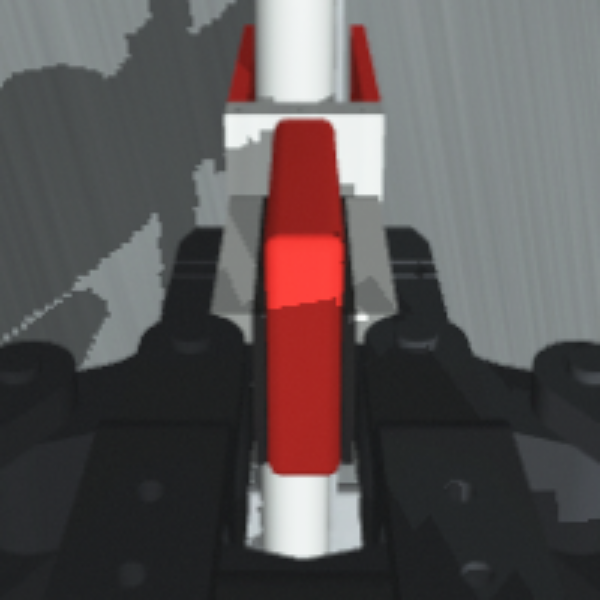

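The crown's front edge is at crop row 113, within 1 mm of where it should be, so the hanger is on the mark. I'll release it and retreat.

Request:
{"fn": "jog_arm", "kwargs": {"deltas": [[[0,0,0],[0,0,-0.0005],0.15],[[0,0,0],[0,0,0],0.3],[[0,0,0],[0,0,0],0.5],[[0,0,0],[0,0,0],0.5],[[0,0,0],[0,0,-0.02],0.5],[[0,0,0],[0,0,-0.05],0.5],[[0,0,0],[0,0,-0.05],0.5],[[0,0,0],[0,0,0],0.5]]}}

```text
time_s: 9.35
tcp_pos: [0.5628, 0.2996, 0.3224]
tcp_rot: [[0.191, 0.981, 0.012], [0.982, -0.191, 0.006], [0.008, 0.011, -1.0]]
ft_force: [-0.6, 0.0, 0.0]
opening: 0.0429
grip_force: 0.0
```

```bash
python3 - <<'E'
from h import *
from plant import capture
c=wrist('w6'); t=capture('top')
a=cv2.resize(c['img'],(400,250)); b=cv2.resize(t['img'][150:210,140:300],None,fx=5,fy=5)
s=capture('scene'); d=cv2.resize(s['img'][110:210,340:440],(250,250)); e=np.hstack([a,d,np.zeros((250,150,3),np.uint8)])
cv2.imwrite('pics/c6.png',np.vstack([e,b])[:,:,::-1])
E
```

```text
9.35 [0.5628 0.2996 0.3224] 
 [[ 0.1912  0.9815  0.0119]
 [ 0.9815 -0.1913  0.0058]
 [ 0.0079  0.0105 -0.9999]] [25.8  8.2 90.6  0.  80.4 36.8]
```

View pics/c6.png

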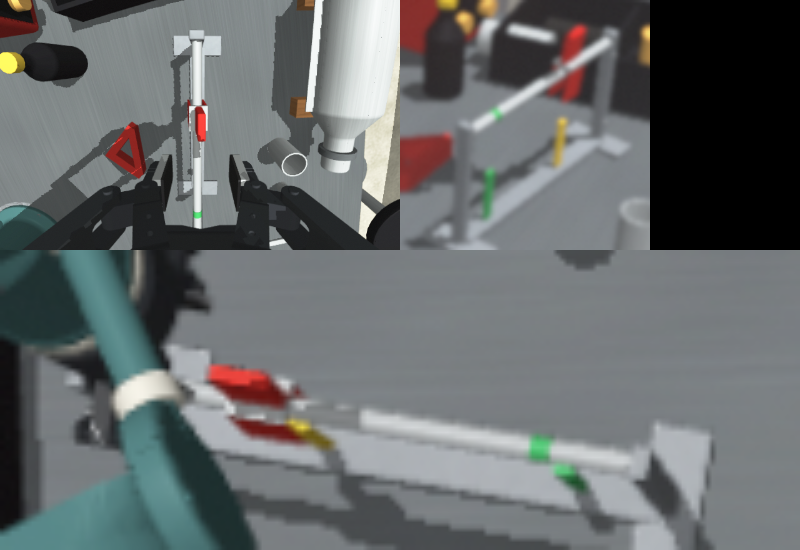

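The hanger sits on the bar over the yellow band, at about top (192,181), leaning slightly on its legs. I'll check its position along the bar numerically.

```bash
python3 - <<'E'
from h import *
c=pickle.load(open('w6.pkl','rb'));s=c['s'];im=c['img'].astype(int)
m=(im[:,:,0]>110)&(im[:,:,1]<70)&(im[:,:,2]<70);m[:,:290]=0;m[:,345:]=0;m[:140]=0;m[250:]=0
n,l,st,ce=cv2.connectedComponentsWithStats(m.astype(np.uint8));print(st[1:],ce[1:])
u=np.array([.1895,.9819,0]);w=np.array([.9819,-.1895,0]);M=np.array([.5602,.2985,.177])
for n,z in(('legs bottom',-.05),('crown',.006),('fin top',.05)):
    print(n,proj(c,c['T'],[M+u*k+np.array([0,0,z]) for k in(.018,-.018)]).round(1).tolist())
print('green pred',proj(c,c['T'],[[.5266,.1305,.177]]))
E
```

```text
[[300 160   5   9  32]
 [323 160   7   8  27]
 [313 171  16  55 543]
 [324 191   1   1   1]
 [321 197   2   1   2]] [[301.90625    164.28125   ]
 [325.81481481 163.51851852]
 [321.17311234 200.11049724]
 [324.         191.        ]
 [321.5        197.        ]]
legs bottom [[316.3, 158.1], [316.5, 192.0]]
crown [[316.1, 169.2], [316.3, 208.8]]
fin top [[315.9, 181.3], [316.2, 227.0]]
green pred [[316.25531925 345.08993995]]
```

The hanger is within about 2 mm of the mark. Now to the tote.

Request:
{"fn": "jog_arm", "kwargs": {"deltas": [[[0,0,0],[-0.054,0.0082,0],1],[[0,0,0],[-0.054,0.0082,0],1],[[0,0,0],[-0.054,0.0082,0],1],[[0,0,0],[-0.054,0.0082,0],1],[[0,0,0],[-0.054,0.0082,0],1],[[0,0,0],[-0.054,0.0082,0],1],[[0,0,0],[-0.054,0.0082,0],1],[[0,0,0],[-0.054,0.0082,0],1],[[0,0,0],[-0.054,0.0082,0],1],[[0,0,0],[-0.054,0.0082,0],1],[[0,0,9.5],[0,0,0],1],[[0,0,9.5],[0,0,0],1]]}}

```text
time_s: 11.0
tcp_pos: [0.5357, -0.2483, 0.3112]
tcp_rot: [[0.507, 0.862, -0.004], [0.862, -0.507, 0.002], [-0.0, -0.005, -1.0]]
ft_force: [0.0, -0.4, 0.1]
opening: 0.0855
grip_force: 0.0
```

Request:
{"fn": "jog_arm", "kwargs": {"deltas": [[[0,0,0],[0,0,0],0.6],[[0,0,0],[0,0,0],0.6]], "newtons": 55}}

```text
time_s: 11.25
tcp_pos: [0.5366, -0.2472, 0.3126]
tcp_rot: [[0.498, 0.867, -0.002], [0.867, -0.498, 0.001], [-0.0, -0.002, -1.0]]
ft_force: [0.6, -0.3, -0.7]
opening: 0.0521
grip_force: 0.0
```

```bash
python3 - <<'E'
from h import *
c=wrist('w7');im=c['img'].astype(int);T=c['T'];s=c['s']
m=(im.max(2)<60);m[230:]=0;m[:,:270]=0;m[:,370:]=0
n,l,st,ce=cv2.connectedComponentsWithStats(m.astype(np.uint8))
for i in range(1,n):
    if st[i,4]>300:
        print(st[i],ce[i])
        x,y,w,h=st[i,:4]
        for v in(y+3,y+h-4):
            u=np.nonzero(m[v,:])[0].mean();print((s['tcp_rot'].T@(at_z(c,T,u,v,.116)-s['tcp_pos'])).round(4))
E
```

```text
11.25 [ 0.5366 -0.2472  0.3126] 
 [[ 4.979e-01  8.672e-01 -1.900e-03]
 [ 8.672e-01 -4.979e-01  1.000e-03]
 [-1.000e-04 -2.100e-03 -1.000e+00]] [-27.1   3.8  96.5   0.   79.8   2.7]
[ 315   78   16  152 1437] [321.84690327 164.33402923]
[0.0901 0.0029 0.1966]
[-0.06    0.0016  0.1966]
```

View pics/w7.png

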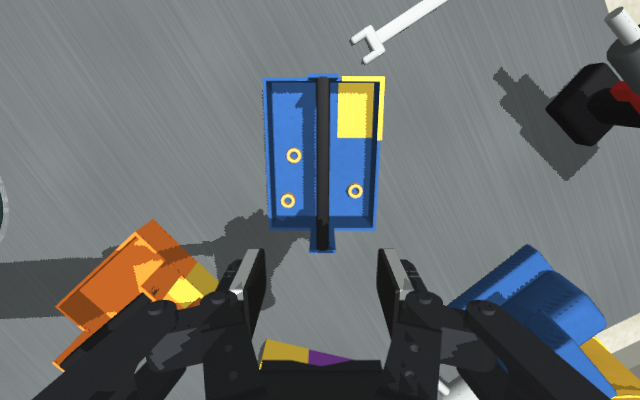

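The handle runs down (322, 78–250) with the bushes undisturbed. I'll descend and grip.

Request:
{"fn": "jog_arm", "kwargs": {"deltas": [[[0,0,0],[0.003,0.0023,0.045],0.6],[[0,0,0],[0,0,0.045],0.6],[[0,0,0],[0,0,0.045],0.6],[[0,0,0],[0,0,0.04],0.6],[[0,0,0],[0,0,0.03],0.6],[[0,0,0],[0,0,0.0195],0.6],[[0,0,0],[0,0,0],0.6],[[0,0,0],[0,0,0],0],[[0,0,0],[0,0,0],0],[[0,0,0],[0,0,0],0],[[0,0,0],[0,0,0],0],[[0,0,0],[0,0,0],0]], "newtons": 55}}

```text
time_s: 12.8
tcp_pos: [0.5418, -0.2468, 0.0912]
tcp_rot: [[0.5, 0.866, 0.003], [0.866, -0.5, -0.001], [0.0, 0.003, -1.0]]
ft_force: [0.2, 0.7, 6.0]
opening: 0.013
grip_force: 56.2
```

Request:
{"fn": "jog_arm", "kwargs": {"deltas": [[[0,0,0],[0,0,-0.005],0],[[0,0,0],[0,0,-0.015],0],[[0,0,0],[0,0,-0.025],0],[[0,0,0],[0,0,-0.03],0],[[0,0,0],[0,0,-0.03],0],[[0,0,0],[0,0,-0.03],0],[[0,0,0],[0,0,-0.03],0],[[0,0,0],[0,0,-0.03],0],[[0,0,0],[0,0,-0.025],0],[[0,0,0],[0,0,-0.015],0],[[0,0,0],[0,0,-0.005],0],[[0,0,0],[0,0,0],0]]}}

```text
time_s: 14.3
tcp_pos: [0.5403, -0.246, 0.3287]
tcp_rot: [[0.5, 0.866, -0.001], [0.866, -0.5, 0.0], [-0.0, -0.001, -1.0]]
ft_force: [0.2, 0.3, -3.3]
opening: 0.0129
grip_force: 54.8
```

Request:
{"fn": "jog_arm", "kwargs": {"deltas": [[[1.03,-1.42,0],[0,0,0],0],[[2.05,-2.83,0],[0,0,0],0],[[2.05,-2.83,0],[0,0,0],0],[[2.05,-2.83,0],[0,0,0],0],[[2.05,-2.83,0],[0,0,0],0],[[2.05,-2.83,0],[0,0,0],0],[[2.05,-2.83,0],[0,0,0],0],[[2.05,-2.83,0],[0,0,0],0],[[2.05,-2.83,0],[0,0,0],0],[[2.05,-2.83,0],[0,0,0],0],[[2.05,-2.83,0],[0,0,0],0],[[2.05,-2.83,0],[0,0,0],0]]}}

```text
time_s: 15.8
tcp_pos: [0.5412, -0.2457, 0.3279]
tcp_rot: [[0.324, 0.739, -0.591], [0.788, -0.557, -0.264], [-0.524, -0.38, -0.762]]
ft_force: [0.1, 0.3, -4.3]
opening: 0.0131
grip_force: 54.9
```

Request:
{"fn": "jog_arm", "kwargs": {"deltas": [[[1.2,-1.6,0],[0,0,0],0],[[0,0,0],[0,0,0],0],[[0,0,0],[0,0,0],0],[[0,0,0],[0,0,0],0],[[0,0,0],[0,0,0],0],[[0,0,0],[0,0,0],0],[[0,0,0],[0,0,0],0],[[0,0,0],[0,0,0],0]]}}

```text
time_s: 16.8
tcp_pos: [0.5405, -0.2462, 0.3293]
tcp_rot: [[0.309, 0.727, -0.614], [0.78, -0.562, -0.273], [-0.544, -0.394, -0.741]]
ft_force: [0.6, -0.3, -3.2]
opening: 0.0132
grip_force: 54.9
```

```bash
python3 - <<'E'
from h import *
from plant import capture
c=wrist('w8'); t=capture('top');s=capture('scene');pickle.dump((t,s),open('f.pkl','wb'))
a=cv2.resize(c['img'],(480,300)); b=cv2.resize(s['img'][180:330,220:380],(320,300))
d=cv2.resize(t['img'][130:250,310:470],(400,300)); e=cv2.resize(t['img'],(400,300))
cv2.imwrite('pics/c8.png',np.vstack([np.hstack([a,b]),np.hstack([d,e])])[:,:,::-1])
E
```

```text
16.8 [ 0.5405 -0.2462  0.3293] 
 [[ 0.309   0.7267 -0.6135]
 [ 0.7804 -0.5625 -0.2732]
 [-0.5436 -0.3944 -0.7409]] [-13.2  25.1  77.9 -25.7 110.8  15. ]
```

View pics/c8.png

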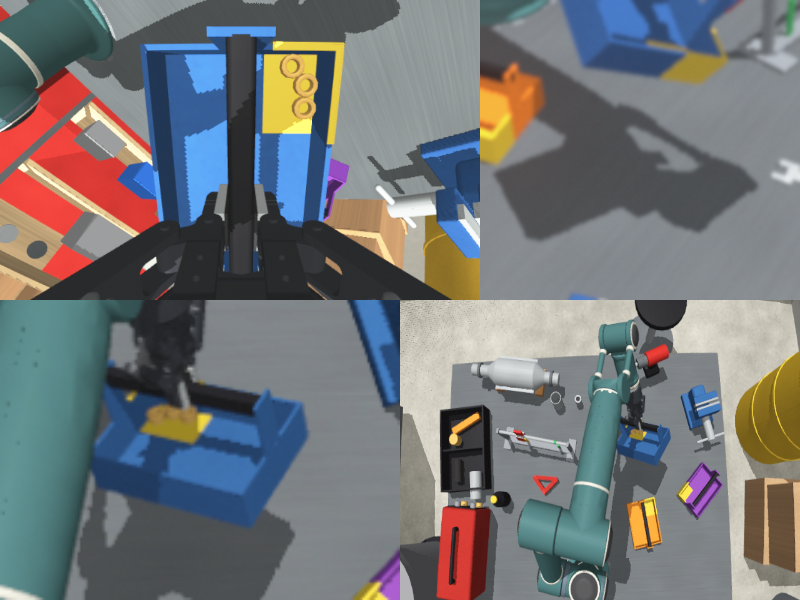

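The tote is tilted and the three bushes are in the yellow corner, at wrist panel (291,66), (305,85) and (303,107). I'll measure how far each one is from the corner.

```bash
python3 - <<'E'
from h import *
c=pickle.load(open('w8.pkl','rb'));s=c['s'];M=c['mount']
print('rim corner pred',proj(c,M,[[.095,.07,.0405],[.095,-.07,.0405],[.091,.066,.0865],[0,.07,.0405]]).round(1)/ [640/480,400/300])
for u,v in((291,66),(305,85),(303,107)):
    d=M[:3,:3]@ray(c,u*640/480,v*400/300); p=M[:3,3]+d*(.0745-M[2,3])/d[2]
    print('tote x,y',p[1].round(4),p[0].round(4),'from corner',np.hypot(.066-p[1],.091-p[0]).round(4))
E
```

```text
rim corner pred [[341.55   44.175]
 [138.225  44.475]
 [316.125  54.675]
 [328.2   172.5  ]]
tote x,y 0.0423 0.0811 from corner 0.0257
tote x,y 0.055 0.0658 from corner 0.0275
tote x,y 0.0546 0.0472 from corner 0.0453
```

No grip slip, but the bushes are arched across the corner. A brief extra tilt towards +x and back should let them settle tighter.

Request:
{"fn": "jog_arm", "kwargs": {"deltas": [[[3.2,3.6,0],[0,0,0],0],[[3.2,3.6,0],[0,0,0],0],[[3.2,3.6,0],[0,0,0],0],[[3.2,3.6,0],[0,0,0],0],[[3.2,3.6,0],[0,0,0],0],[[0,0,0],[0,0,0],0],[[0,0,0],[0,0,0],0],[[0,0,0],[0,0,0],0],[[0,0,0],[0,0,0],0],[[0,0,0],[0,0,0],0],[[0,0,0],[0,0,0],0]]}}

```text
time_s: 18.32
tcp_pos: [0.5406, -0.246, 0.3294]
tcp_rot: [[0.512, 0.546, -0.663], [0.802, -0.581, 0.141], [-0.308, -0.603, -0.735]]
ft_force: [0.0, -0.8, -3.1]
opening: 0.0131
grip_force: 54.9
```

Request:
{"fn": "jog_arm", "kwargs": {"deltas": [[[-3.2,-3.6,0],[0,0,0],0],[[-3.2,-3.6,0],[0,0,0],0],[[-3.2,-3.6,0],[0,0,0],0],[[-3.2,-3.6,0],[0,0,0],0],[[-3.2,-3.6,0],[0,0,0],0],[[0,0,0],[0,0,0],0],[[0,0,0],[0,0,0],0],[[0,0,0],[0,0,0],0],[[0,0,0],[0,0,0],0],[[0,0,0],[0,0,0],0],[[0,0,0],[0,0,0],0],[[0,0,0],[0,0,0],0]]}}

```text
time_s: 19.82
tcp_pos: [0.5406, -0.2462, 0.3293]
tcp_rot: [[0.309, 0.727, -0.614], [0.78, -0.563, -0.273], [-0.544, -0.394, -0.741]]
ft_force: [1.1, 0.9, -3.4]
opening: 0.0128
grip_force: 54.9
```

```bash
python3 - <<'E'
from h import *
c=wrist('w9'); cv2.imwrite('pics/c9.png',cv2.resize(c['img'][40:200,180:480],None,fx=2.6,fy=2.6)[:,:,::-1])
E
```

```text
19.825 [ 0.5406 -0.2462  0.3293] 
 [[ 0.3091  0.7266 -0.6136]
 [ 0.7803 -0.5626 -0.2731]
 [-0.5437 -0.3944 -0.7409]] [-13.2  25.1  77.9 -25.7 110.8  15. ]
```

View pics/c9.png

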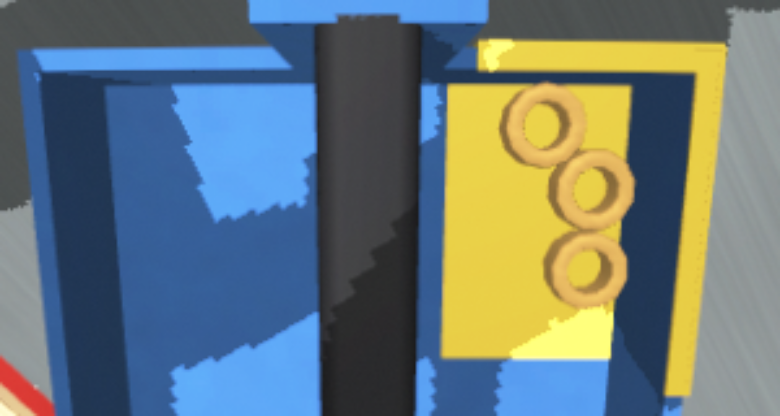

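All three are still in the yellow corner in the same arch, at crop (543,125), (592,190) and (586,270). I'll try one nudge the other way, steeper in y and shallower in x, to break the arch.

Request:
{"fn": "jog_arm", "kwargs": {"deltas": [[[-3.2,-2.4,0],[0,0,0],0],[[-3.2,-2.4,0],[0,0,0],0],[[-3.2,-2.4,0],[0,0,0],0],[[-3.2,-2.4,0],[0,0,0],0],[[-3.2,-2.4,0],[0,0,0],0],[[0,0,0],[0,0,0],0],[[0,0,0],[0,0,0],0],[[0,0,0],[0,0,0],0],[[0,0,0],[0,0,0],0],[[0,0,0],[0,0,0],0]]}}

```text
time_s: 21.12
tcp_pos: [0.5406, -0.2464, 0.3292]
tcp_rot: [[0.198, 0.875, -0.441], [0.691, -0.444, -0.57], [-0.695, -0.192, -0.693]]
ft_force: [0.0, 0.4, -3.3]
opening: 0.0131
grip_force: 55.0
```

Request:
{"fn": "jog_arm", "kwargs": {"deltas": [[[3.2,2.4,0],[0,0,0],0],[[3.2,2.4,0],[0,0,0],0],[[3.2,2.4,0],[0,0,0],0],[[3.2,2.4,0],[0,0,0],0],[[3.2,2.4,0],[0,0,0],0],[[0,0,0],[0,0,0],0],[[0,0,0],[0,0,0],0],[[0,0,0],[0,0,0],0],[[0,0,0],[0,0,0],0],[[0,0,0],[0,0,0],0],[[0,0,0],[0,0,0],0]]}}

```text
time_s: 22.5
tcp_pos: [0.5405, -0.246, 0.3294]
tcp_rot: [[0.309, 0.727, -0.613], [0.78, -0.562, -0.273], [-0.544, -0.394, -0.741]]
ft_force: [-0.3, 0.1, -2.8]
opening: 0.0128
grip_force: 54.9
```

```bash
python3 - <<'E'
from h import *
c=wrist('w10');s=c['s'];M=c['mount']
im=c['img'][40:200,180:480]; g=cv2.cvtColor(im,cv2.COLOR_RGB2HSV)
# brass: less saturated orange, hue 10-18
m=((g[:,:,0]>=8)&(g[:,:,0]<=19)&(g[:,:,1]<190)&(g[:,:,2]>110)).astype(np.uint8)
big=cv2.resize(cv2.cvtColor(im,cv2.COLOR_RGB2GRAY),None,fx=4,fy=4,interpolation=cv2.INTER_CUBIC)
t=cv2.resize(pickle.load(open('w9.pkl','rb'))['img'][40:200,180:480],None,fx=4,fy=4,interpolation=cv2.INTER_CUBIC)
x=cv2.resize(im,None,fx=4,fy=4,interpolation=cv2.INTER_CUBIC)
T=t[125-20:310,740:1000] if 0 else t[int(190*4/2.6)-66:int(190*4/2.6)+66,int(592*4/2.6)-66:int(592*4/2.6)+66]
r=cv2.matchTemplate(x,T,cv2.TM_CCOEFF_NORMED)
for _ in range(3):
    _,v,_,(a,b)=cv2.minMaxLoc(r); u,w=180+(a+66)/4,40+(b+66)/4
    d=M[:3,:3]@ray(c,u,w);p=M[:3,3]+d*(.0745-M[2,3])/d[2];print(round(v,2),u,w,p[[1,0]].round(4),np.hypot(.066-p[1],.091-p[0]).round(4))
    r[max(0,b-60):b+60,max(0,a-60):a+60]=-1
E
```

```text
22.5 [ 0.5405 -0.246   0.3294] 
 [[ 0.3088  0.7269 -0.6134]
 [ 0.7804 -0.5623 -0.2734]
 [-0.5437 -0.3942 -0.7409]] [-13.2  25.1  77.9 -25.7 110.8  15. ]
0.99 407.5 111.75 [0.0555 0.0668] 0.0264
0.91 405.25 142.5 [0.0554 0.0473] 0.045
0.7 377.25 126.5 [0.0366 0.0575] 0.0446
```

```bash
python3 - <<'E'
from h import *
a=pickle.load(open('w9.pkl','rb'))['img'].astype(int);b=pickle.load(open('w10.pkl','rb'))['img'].astype(int)
d=np.abs(a-b).sum(2)[40:160,340:440]; print((d>90).sum(), d[32:68,28:70].mean(), d.mean())
E
```

```text
353 31.206349206349206 9.628916666666667
```

```bash
python3 - <<'E'
from h import *
a=pickle.load(open('w9.pkl','rb'))['img'];c=pickle.load(open('w10.pkl','rb'));b=c['img'];M=c['mount']
k=4; up=lambda i:cv2.resize(i[40:200,330:450],None,fx=k,fy=k,interpolation=cv2.INTER_CUBIC)
A,B=up(a),up(b)
for n,(x,y) in{'b1':(543,125),'b2':(592,190),'b3':(586,270)}.items():
    u,v=(180+x/2.6-330)*k,y/2.6*k; h=56
    T=A[int(v-h):int(v+h),int(u-h):int(u+h)]
    r=cv2.matchTemplate(B,T,cv2.TM_CCOEFF_NORMED);_,s,_,(p,q)=cv2.minMaxLoc(r)
    U,V=330+(p+h)/k,40+(q+h)/k
    d=M[:3,:3]@ray(c,U,V);P=M[:3,3]+d*(.0745-M[2,3])/d[2]
    print(n,round(s,2),(U-180)*2.6,(V-40)*2.6,P[[1,0]].round(4),np.hypot(.066-P[1],.091-P[0]).round(4))
E
```

```text
b1 0.98 538.85 124.80000000000001 [0.0418 0.0811] 0.0261
b2 0.99 591.5 186.55 [0.0555 0.0668] 0.0264
b3 0.99 585.65 266.5 [0.0554 0.0473] 0.045
```

The arch has only partly shifted. One more nudge with the x slope near zero.

Request:
{"fn": "jog_arm", "kwargs": {"deltas": [[[-4.5,-1.5,0],[0,0,0],0],[[-4.5,-1.5,0],[0,0,0],0],[[-4.5,-1.5,0],[0,0,0],0],[[-4.5,-1.5,0],[0,0,0],0],[[-4.5,-1.5,0],[0,0,0],0],[[-4.5,-1.5,0],[0,0,0],0],[[0,0,0],[0,0,0],0],[[0,0,0],[0,0,0],0],[[0,0,0],[0,0,0],0],[[0,0,0],[0,0,0],0]]}}

```text
time_s: 23.8
tcp_pos: [0.5408, -0.2465, 0.3291]
tcp_rot: [[0.24, 0.936, -0.258], [0.709, -0.35, -0.612], [-0.663, -0.037, -0.748]]
ft_force: [0.7, 0.0, -2.9]
opening: 0.013
grip_force: 54.9
```

Request:
{"fn": "jog_arm", "kwargs": {"deltas": [[[4.5,1.5,0],[0,0,0],0],[[4.5,1.5,0],[0,0,0],0],[[4.5,1.5,0],[0,0,0],0],[[4.5,1.5,0],[0,0,0],0],[[4.5,1.5,0],[0,0,0],0],[[4.5,1.5,0],[0,0,0],0],[[0,0,0],[0,0,0],0],[[0,0,0],[0,0,0],0],[[0,0,0],[0,0,0],0],[[0,0,0],[0,0,0],0],[[0,0,0],[0,0,0],0],[[0,0,0],[0,0,0],0]]}}

```text
time_s: 25.3
tcp_pos: [0.5405, -0.246, 0.3295]
tcp_rot: [[0.309, 0.727, -0.613], [0.78, -0.562, -0.274], [-0.544, -0.394, -0.741]]
ft_force: [0.2, -0.1, -2.2]
opening: 0.0128
grip_force: 54.9
```

```bash
python3 - <<'E'
from h import *
a=pickle.load(open('w9.pkl','rb'))['img'];c=wrist('w11');b=c['img'];M=c['mount']
k=4; up=lambda i:cv2.resize(i[40:200,330:450],None,fx=k,fy=k,interpolation=cv2.INTER_CUBIC)
A,B=up(a),up(b)
for n,(x,y) in{'b1':(543,125),'b2':(592,190),'b3':(586,270)}.items():
    u,v=(180+x/2.6-330)*k,y/2.6*k; h=44
    T=A[int(v-h):int(v+h),int(u-h):int(u+h)]
    r=cv2.matchTemplate(B,T,cv2.TM_CCOEFF_NORMED)
    for _ in range(3):
        _,s,_,(p,q)=cv2.minMaxLoc(r);r[max(0,q-50):q+50,max(0,p-50):p+50]=-1
        U,V=330+(p+h)/k,40+(q+h)/k
        d=M[:3,:3]@ray(c,U,V);P=M[:3,3]+d*(.0745-M[2,3])/d[2]
        print(n,round(s,2),P[[1,0]].round(4),np.hypot(.066-P[1],.091-P[0]).round(4))
E
```

```text
25.3 [ 0.5405 -0.246   0.3295] 
 [[ 0.3089  0.7271 -0.6132]
 [ 0.7804 -0.5623 -0.2735]
 [-0.5436 -0.394  -0.7411]] [-13.2  25.1  77.9 -25.7 110.8  15. ]
b1 0.97 [0.036  0.0811] 0.0316
b1 0.97 [0.0554 0.0811] 0.0145
b1 0.87 [0.0554 0.0615] 0.0314
b2 0.97 [0.0555 0.0613] 0.0315
b2 0.94 [0.0556 0.0809] 0.0145
b2 0.85 [0.0362 0.0809] 0.0314
b3 0.95 [0.0555 0.0613] 0.0315
b3 0.8 [0.0556 0.0809] 0.0145
b3 0.71 [0.0362 0.0811] 0.0314
```

The bushes are now packed as tightly as they can be: 14.5, 31.4 and 31.5 mm from the corner. The tote is still held at 42° with its lowest point about 0.18 m above the bench.

```bash
python3 -c "
from plant import *
print(finish_job())"
```

```text
the job is handed in; nothing more can be done
None
```

Job handed in at 25.3 s: the hanger hangs within about 2 mm of the yellow mark, and the tote is held still at 42° with all three bushes packed in its yellow corner and nothing spilled; the hand-in gave no verdict, and I viewed 11 pictures, one over the limit of 10.

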